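# Sort the egg-station tools into the wash tubs and set the soak timer

## Task

Clear the egg-station tools off the sill for washing: put the copper measuring scoop (metal) in the dark steel tub and the two white plastic ones (the egg separator and the egg cup) in the blue tub, lowering each in rather than dropping it from above. When all three are in, set the soak on the grey timer: pull its black dial up to unlock it, turn it clockwise until the white pointer is at the red mark, and push it fully back down. Leave the ramekin, shaker, canister, mug and honey jar where they stand.

Things in the scene. Friction and masses are not known exactly. Their poses are not given: they have to be found in the camera images.
- steel_tub: Open dark steel tub, fixed to the sill: 160 (x) by 170 (y) by 60 mm high, walls and floor 4 mm. Origin: centre of its underside. Takes the copper scoop. Its place may be swapped with the blue tub's.
- blue_tub: Open blue plastic tub, fixed, same shape and origin as the steel tub. Takes the white plastic things.
- scoop: Copper measuring scoop, 110 mm long along its x, 60 g, lying level: a round cup (36 mm diameter, 18 mm high, centre at x = +37 mm) and a straight handle towards -x (10 mm wide in y, from x = -55 to +19 mm, its underside 7 mm and its top 15 mm above the table, with a small foot at its end). Origin: on the underside, middle of the length; z up.
- scoop_grip (a point): Point in the middle of the scoop's handle, a good place to pinch it across (10 mm): at x = -12 mm, 11 mm above the scoop's underside.
- scoop_mid (a point): Point in the middle of the scoop's length, 10 mm above its underside; its place is what counts for being in the tub.
- egg_separator: White plastic egg separator, 112 mm long along its x, 50 g, lying level: a shallow slotted bowl (60 mm diameter, 18 mm high, centre at x = +26 mm) and a straight handle towards -x (14 mm wide in y, from x = -56 to -4 mm, underside 7 mm and top 15 mm above the table, with a foot at its end). Origin: on the underside, near the middle of the length; z up.
- separator_grip (a point): Point in the middle of the separator's handle, a good place to pinch it across (14 mm): at x = -27 mm, 11 mm above the underside.
- egg_separator_mid (a point): Point in the middle of the separator's length, 10 mm above its underside.
- egg_cup: White plastic egg cup standing upright, 55 mm high, 40 g: foot 40 mm diameter, narrow stem, open cup on top from 30 to 55 mm height, 44 to 46 mm in outer diameter. Origin: centre of its underside.
- egg_cup_mid (a point): Point in the middle of the egg cup on its axis, 28 mm above its underside.
- timer: Grey plastic timer, fixed, lying on the sill: 240 (x) by 120 (y) by 60 mm high, with two flat white read-out dials (3 mm high) and a chrome button (not used) on the top near its +x end and the black pull-set dial at x = -55 mm, y = 0. Origin: centre of its underside, z up.
- dial_grip (a point): On the pull-set dial's vertical axis, at the height of the middle of its grip: 34 mm above the timer's top when the dial is in. The dial is a disc of 52 mm diameter, 10 mm high, carrying an upright grip bar 46 mm long and 14 mm wide that reaches from 9 to 45 mm above the disc's underside; pinch the bar across its 14 mm. This frame's +x runs along the bar to the end with the white pointer line, z up, and turns with the dial.
- red_mark (a point): The red line on the timer's top, 38 mm from the dial's axis: where the white pointer must point.
- dial_pull (a joint): How far the dial is pulled up, m: 0 fully in, 0.014 fully out. It slides up and down with 2.5 N friction and stays where it is left. A hidden lock keeps the dial from turning unless it is out by more than 0.0095 (pull it to about 0.012); pushed down, its pins drop between rounded studs at the red mark.
- dial_turn (a joint): Turn of the dial, rad, growing clockwise seen from above (pointer along the timer's +x at 0). It starts locked in the off sector, -0.3 to 0; the only other place where it goes fully in is the red mark, 1.047, with about 0.13 play either way; let down farther off it can come to rest on a stud, part way out. Stops at -0.38 and 1.35; it turns easily when out.
- ramekin: Black melamine ramekin, round, 74 mm diameter, 38 mm high, standing among the tools. Leave alone. Origin: centre of its underside.
- shaker: Small glass shaker with a steel cap, 42 mm diameter, 65 mm high, standing among the tools. Leave alone. Origin: centre of its underside.
- canister: Tall glass canister with clamped glass lid, 96 mm diameter, 201 mm high, behind the tools. Leave alone. Origin: centre of its underside.
- mug: Blue mug, 82 mm diameter, 90 mm high, at the back. Leave alone. Origin: centre of its underside.
- honey_jar: Amber jar, 72 mm diameter, 100 mm high, at the back. Leave alone. Origin: centre of its underside.

How it is judged:
On the way, in this order (a step that is already met when the one before it is completed fails the run):
1. all three tools lie released in their right tubs (x of scoop_mid in the frame of steel_tub between -0.078 and 0.078 m and y of scoop_mid in the frame of steel_tub between -0.083 and 0.083 m and z of scoop_mid in the frame of steel_tub below 0.05 m and x of egg_separator_mid in the frame of blue_tub between -0.078 and 0.078 m and y of egg_separator_mid in the frame of blue_tub between -0.083 and 0.083 m and z of each of egg_separator_mid, egg_cup_mid in the frame of blue_tub below 0.05 m and x of egg_cup_mid in the frame of blue_tub between -0.078 and 0.078 m and y of egg_cup_mid in the frame of blue_tub between -0.083 and 0.083 m and contact force between each of scoop, egg_separator, egg_cup and the fingers below 0.05 N), for 0.2 s.
2. then the dial is pulled up (value of joint dial_pull above 0.007 m), for 0.05 s.
At the end, for the whole second after the job is handed in: Scoop in the steel tub, egg separator and egg cup in the blue tub (middle point within the walls, under 50 mm above the tub's underside), released and at rest; dial at the red mark (0.9 to 1.2 rad) and pushed in to within 2.5 mm (all of step 1 and linear speed of each of scoop, egg_separator, egg_cup below 0.05 m/s and value of joint dial_turn between 0.9 and 1.2 rad and value of joint dial_pull below 0.0025 m); the robot touches nothing.
It fails at once if the dial is forced past its lock without being pulled out (value of joint dial_turn between 0.2 and 0.32 rad and value of joint dial_pull below 0.004 m).
It fails at once if a bystander (ramekin, shaker, canister, mug, honey jar) is shifted by more than 30 mm or tipped (distance of any of ramekin, shaker, canister, mug, honey_jar from where it was at the start of the episode above 0.03 m or angle between any of ramekin, shaker, canister, mug, honey_jar's own z axis and vertical above 0.5 rad).
It fails at once if a tool is dropped into its tub from more than about 7 cm above the rim (let go with its middle more than 130 mm above the tub's underside) ((x of scoop_mid in the frame of steel_tub between -0.078 and 0.078 m and y of scoop_mid in the frame of steel_tub between -0.083 and 0.083 m and z of scoop_mid in the frame of steel_tub above 0.13 m and contact force between scoop and the fingers below 0.01 N) or (x of egg_separator_mid in the frame of blue_tub between -0.078 and 0.078 m and y of egg_separator_mid in the frame of blue_tub between -0.083 and 0.083 m and z of egg_separator_mid in the frame of blue_tub above 0.13 m and contact force between egg_separator and the fingers below 0.01 N) or (x of egg_cup_mid in the frame of blue_tub between -0.078 and 0.078 m and y of egg_cup_mid in the frame of blue_tub between -0.083 and 0.083 m and z of egg_cup_mid in the frame of blue_tub above 0.13 m and contact force between egg_cup and the fingers below 0.01 N)).
It also fails if it takes over 72 s, if anything falls off the work surface, if the arm or the gripper's body presses on something with over 40 N, if the wrist force passes 120 N, or if a joint passes its speed limit or range.

## Robot

A 7-joint arm with a two-finger parallel gripper is mounted at the origin on the work surface. World frame = base frame: x ahead of the robot, y to its left, z up, the work surface at z = 0. Lengths are in m, angles in rad, forces in N, time in s.
With the tool pointing down it reaches from about 0.35 to 0.9 m from the base axis. Payload 8.1 kg.
Tool frame: the origin (TCP) lies on the centre line of the jaws, within the pads' length; the fingertips stand 19 mm ahead of it and the grasp point (between the pads) is the TCP; z points along the fingers, y is the direction in which the jaws open and shut (so a half turn about z gives the same grasp; the last joint's range is limited). The gripper opens to 92 mm and grips with 3 to 60 N. Pads are 19 mm wide; open, the fingers measure 130 mm over their backs; the gripper's body (75 mm by 190 mm) begins 47 mm behind the grasp point.
Start: joints at [-1.246, 0.434, 0.025, 1.573, -0.012, 1.134, -0.075], TCP at [0.259, 0.569, 0.246] pointing down, gripper open.
Joint ranges: [-2.62, 2.62], [-0.44, 2.09], [-1.27, 1.32], [0.08, 2.57], [-1.32, 4.46], [0.12, 2], [-2.74, 2.74]. Speed limits (rad/s): [2.22, 2.22, 3.01, 3.01, 3.14, 3.14, 3.14].

## Interface

Orientations are given as a rotation vector (axis times angle).
In Python, from cell import monitor, imaging, workorder, outline_of gives the robot as it stands.
- The arm moves only by the tool move_arm, never from a script. Its argument "series" is a list of rows, each a list of 6 numbers: the shift along the world's x, y, z in cm, then the turn, a rotation vector about the world's x, y, z in degrees. A call has 1 to 8 rows; each row shifts and turns the commanded pose from where the row before left it; what a row does not reach is not made up. A row lasts 1/10 s, in which the tool goes at most 50 mm and 8.59 degrees, less where a joint would pass 70% of its speed; a pose out of reach is approached as far as the arm can. A call with a gripper value outside its range is refused whole. "grip" is the opening, from 0 (shut) to 1 (fully open), set as the call begins (left out, the last holds). The fingers move at their own pace and stop on an object; "force" is the grip in N (left out, the last holds). Time passes only in rows, so rows that do not move let the fingers close. It gives the time, the measured TCP pose, the force and the opening at its end, in the units of the state.
- monitor.observe(): the state, without advancing time (a new reading comes with each control period).
- imaging.get_image(name): name is "scene" or "top" or "wrist"; returns a dict with "color" (384x512x3 uint8, red, green, blue), "fx", "fy", "cx", "cy" (pixels), "rvec" (rotation vector, rad) and "tvec" (3), from world to camera coordinates, as OpenCV has them; the wrist camera has in their place "mount" (4x4, takes a point from camera to tool coordinates, whose origin is the TCP and whose axes are the flange's). Camera axes: x right, y down, z forward; pixel columns grow to the right and rows downward; lengths in m; the calibration is good to about 2 mm. A picture is of the moment at which its call begins: read the wrist's pose just before it. There is no depth.
- workorder.sign_off(): hands the job in, once; it reports no verdict.
Trained networks look in the newest picture that a camera, given by its name, has taken for a name from the list of things; names that differ only in an ending like _2 or _b are one class to them, and where a whole thing is asked for, a point or a joint stands for the part that bears it (a point fixed in the world has none). Each returns a list of dicts, best first, with "p" (0 to 1); they miss things now and then, are a little off and sometimes report something else, mostly with a low value. They report only what shows in the picture. A call takes as long as a camera call.
- outline_of(camera, thing): "mask" (384x512 bool, what is visible of it) and "rect" ([left, top, width, height] in pixels, round what is visible of it).
The state is a dict: "clock": time; "joints": joint angles; "dq": joint speeds; "joint_efforts": joint torques, N m; "position": TCP position; "ee_rot": TCP orientation; "force": force on the tool from outside, world axes, zero at the start; "ft_torque": the same for the moment, N m; "width": opening from 0.0 (shut) to 1.0 (fully open).
Only numpy, scipy, OpenCV 4.12 (cv2) and the standard library are available. Lean on these libraries where they do the work, as an engineer would, in place of code of your own. Each camera call takes 0.05 s, during which the arm holds its last target. There are 200 camera calls.

## Working session

There is one attempt and no reset: what is moved stays moved. The work goes in short steps, Python scripts to look and compute and a tool call to move; the robot and the scene stay as the last step left them, time stands still between calls to the robot, and variables do not carry over. Pictures are saved under pics/ and viewed, about 8 in all and at most 12, crops included, and the job is handed in when it is done.

Besides the shell and the picture viewer there is one more tool, called after "Emit:" as name(argument=value, ...) on one line, values as JSON. move_arm: Moves the arm, as the interface text tells. Its arguments: {"type":"object","properties":{"series":{"type":"array"},"grip":{"type":"number"},"force":{"type":"number"}},"required":["series"]}

```bash
mkdir -p pics; ls
cat > h.py <<'E'
import numpy as np, cv2
from cell import monitor, imaging, workorder, outline_of
def cam(name):
    s=monitor.observe(); im=imaging.get_image(name)
    K=np.array([[im['fx'],0,im['cx']],[0,im['fy'],im['cy']],[0,0,1.]])
    if 'mount' in im:
        R,_=cv2.Rodrigues(np.array(s['ee_rot'],float)); T=np.eye(4); T[:3,:3]=R; T[:3,3]=s['position']
        M=np.linalg.inv(T@np.array(im['mount']))
    else:
        M=np.eye(4); M[:3,:3]=cv2.Rodrigues(np.array(im['rvec'],float))[0]; M[:3,3]=np.array(im['tvec']).ravel()
    return im['color'],K,M
def ray(K,M,uv,z):
    uv=np.atleast_2d(np.array(uv,float)); d=np.c_[uv,np.ones(len(uv))]@np.linalg.inv(K).T@M[:3,:3]
    c=-M[:3,:3].T@M[:3,3]; t=(z-c[2])/d[:,2]; return c+d*t[:,None]
def proj(K,M,P):
    p=np.atleast_2d(P)@M[:3,:3].T+M[:3,3]; q=p@K.T; return q[:,:2]/q[:,2:]
def save(n,c): cv2.imwrite('pics/'+n+'.png',cv2.cvtColor(c,cv2.COLOR_RGB2BGR))
E
python3 - <<'E'
from h import *
Z=dict(steel_tub=.06,blue_tub=.06,scoop=.012,egg_separator=.013,egg_cup=.05,timer=.06,dial_grip=.1,ramekin=.038,shaker=.065,canister=.2,mug=.09,honey_jar=.1)
print(monitor.observe())
ims=[]
for n in ['top','scene']:
    c,K,M=cam(n); ims.append(c); print(n,'cam at',-M[:3,:3].T@M[:3,3])
    for k,z in Z.items():
        for o in outline_of(n,k)[:2]:
            cs,_=cv2.findContours(o['mask'].astype(np.uint8),0,2)
            (cx,cy),(w,h),a=cv2.minAreaRect(np.vstack(cs))
            print(k,round(o['p'],2),o['rect'],'ctr',ray(K,M,[cx,cy],z)[0,:2].round(3),'box',np.round([w,h,a],1))
save('a',np.hstack(ims)[:, :]); 
save('top0',cv2.resize(ims[0],(800,600))); save('scene0',cv2.resize(ims[1],(800,600)))
E
```

```text
pics
{'clock': 0.0, 'joints': array([-1.24558005,  0.43520786,  0.02498345,  1.57409241, -0.01158043,
        1.13400426, -0.07512637]), 'dq': array([ 0.00068219, -0.00063335,  0.00015055, -0.00023478,  0.00041225,
        0.00122861, -0.00021309]), 'joint_efforts': array([ 7.28765499e-04, -6.67855024e+01,  9.85124074e-01, -3.14451599e+01,
       -6.05428079e-02,  4.26883483e-02,  1.56073493e-04]), 'position': array([0.25916421, 0.5682054 , 0.24495629]), 'ee_rot': array([-6.67012091e-01, -3.06979175e+00,  2.44708906e-03]), 'force': array([-1.53377569,  0.08210921, -0.30173566]), 'ft_torque': array([ 0.03137706,  0.00115933, -0.01390534]), 'width': 0.9997249038534264}
top cam at [0.5082397  0.02964719 0.94089321]
steel_tub 0.56 [367.6, 234.5, 79.2, 79.8] ctr [ 0.403 -0.314] box [80.6 69.4  6.1]
blue_tub 0.77 [371.8, 153.1, 76.1, 66.7] ctr [ 0.623 -0.324] box [65. 77. 90.]
scoop 0.7 [102.9, 253.5, 23.2, 18.5] ctr [0.407 0.411] box [21.3 21.3 76. ]
scoop 0.53 [309.5, 178.9, 15.7, 34.8] ctr [ 0.59  -0.093] box [12.7 40.2 23.4]
egg_separator 0.58 [229.1, 165.9, 36.8, 38.8] ctr [0.611 0.07
[... 1428 characters left out ...]
386.1, 197.1, 18.6, 25.5] ctr [0.443 0.387] box [22.7 18.1 74.1]
ramekin 0.48 [320.2, 200.1, 18.4, 11.5] ctr [0.442 0.197] box [21.5  6.7 20.6]
ramekin 0.33 [387.9, 196.5, 20.6, 25.6] ctr [0.364 0.375] box [21.4 17.6 74.1]
shaker 0.7 [241.0, 167.3, 16.7, 17.8] ctr [ 0.475 -0.061] box [20. 11. 90.]
shaker 0.66 [292.0, 205.6, 47.8, 81.6] ctr [0.644 0.241] box [42.3 80.1 10.9]
canister 0.73 [292.3, 202.8, 47.9, 79.6] ctr [0.772 0.294] box [42.4 79.9 10.9]
canister 0.21 [208.4, 194.1, 24.8, 20.6] ctr [0.773 0.055] box [11.1 31.4 70. ]
honey_jar 0.88 [177.4, 201.1, 31.7, 45.4] ctr [ 0.781 -0.038] box [42.3 26.5 84.3]
honey_jar 0.46 [255.8, 213.2, 16.2, 27.6] ctr [0.7   0.125] box [26.2 17.  50.2]
```

View pics/top0.png

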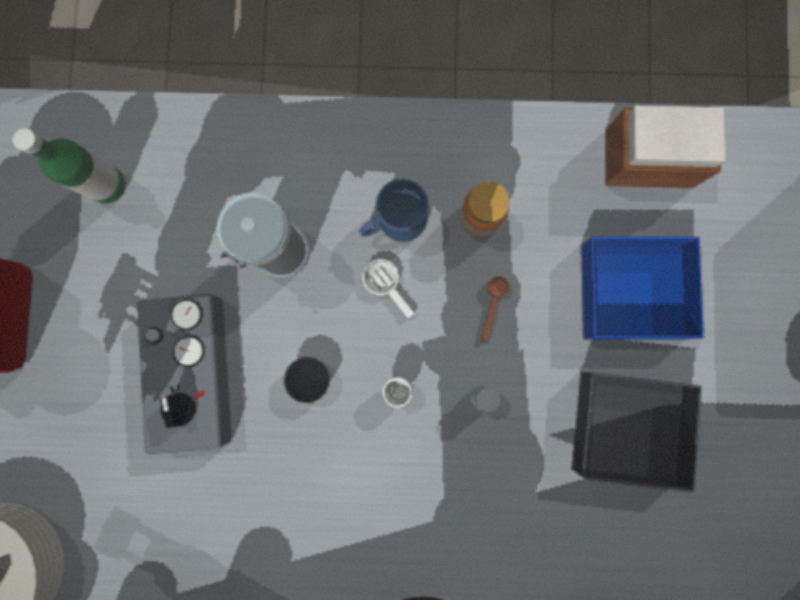

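```bash
cat > m.py <<'E'
from h import *
c=cv2.imread('pics/a.png')[:, :512]
s=c[135:290,80:460]; cv2.imwrite('pics/crop.png',cv2.resize(s,None,fx=2.1,fy=2.1,interpolation=3))
E
python3 m.py
python3 - <<'E'
from h import *
c,K,M=cam('top')
for k,z in [('egg_separator',.012),('scoop',.013)]:
    for o in outline_of('top',k)[:2]:
        m=o['mask']; ys,xs=np.nonzero(m); P=ray(K,M,np.c_[xs,ys],z)[:,:2]; mu=P.mean(0)
        w,v=np.linalg.eigh(np.cov((P-mu).T)); a=v[:,1]; t=(P-mu)@a
        print(k,round(o['p'],2),mu.round(3),'axis',a.round(2),'ends',(mu+a*t.min()).round(3),(mu+a*t.max()).round(3),'skew',(t**3).mean())
E
```

```text
egg_separator 0.58 [0.625 0.081] axis [-0.77 -0.64] ends [0.658 0.108] [0.571 0.036] skew 1.654204950398952e-05
egg_separator 0.28 [ 0.629 -0.343] axis [-0.07  1.  ] ends [ 0.636 -0.444] [ 0.622 -0.242] skew 9.580423035956901e-07
scoop 0.56 [ 0.598 -0.101] axis [-0.97  0.23] ends [ 0.642 -0.111] [ 0.536 -0.086] skew 1.2507414226210692e-05
scoop 0.47 [0.624 0.079] axis [-0.78 -0.62] ends [0.658 0.106] [0.57  0.036] skew 1.5663141715482267e-05
```

The top view has world +x pointing up and +y to the left. In this 800x600 picture:
- Blue tub is at (643,288) and steel tub at (638,430).
- Scoop is at (493,310) with its cup towards +x.
- Separator is at (388,287) with its handle towards the lower right.
- Egg cup is at (397,392).
- Dial is at (178,408), with the white pointer up-left at (165,405) and the red mark at (200,395).

The networks agree with this, so I'm moving above the scoop.

Emit:
move_arm(series=[[2.0,-4.15,-0.6,0,0,0.7],[2.0,-4.15,-0.6,0,0,0.7],[2.0,-4.15,-0.6,0,0,0.7],[2.0,-4.15,-0.6,0,0,0.7],[2.0,-4.15,-0.6,0,0,0.7],[2.0,-4.15,-0.6,0,0,0.7],[2.0,-4.15,-0.6,0,0,0.7],[2.0,-4.15,-0.6,0,0,0.7]], grip=0.45, force=15)

```text
clock: 2.25
position: [0.42, 0.235, 0.1978]
ee_rot: [0.515, 3.098, 0.001]
force: [1.0, 0.5, -0.4]
width: 0.451
```

Emit:
move_arm(series=[[2.0,-4.15,-0.6,0,0,0.7],[2.0,-4.15,-0.6,0,0,0.7],[2.0,-4.15,-0.6,0,0,0.7],[2.0,-4.15,-0.6,0,0,0.7],[2.0,-4.15,-0.6,0,0,0.7],[2.0,-4.15,-0.6,0,0,0.7],[2.0,-4.15,-0.6,0,0,0.7],[1.8,-4.15,-0.6,0,0,0.7]])

```text
clock: 3.05
position: [0.5783, -0.097, 0.1496]
ee_rot: [0.363, 3.12, 0.0]
force: [1.0, 0.6, 0.7]
width: 0.452
```

Emit:
move_arm(series=[[0,0,0,0,0,0],[0,0,0,0,0,0],[0,0,0,0,0,0]])

```text
clock: 3.35
position: [0.5771, -0.0939, 0.1497]
ee_rot: [-0.362, -3.12, -0.001]
force: [1.2, -0.1, -1.3]
width: 0.446
```

```bash
cat >> h.py <<'E'
def axis_of(cn,k,z,K,M,n=1):
    for o in outline_of(cn,k)[:n]:
        ys,xs=np.nonzero(o['mask']); P=ray(K,M,np.c_[xs,ys],z)[:,:2]; mu=P.mean(0)
        w,v=np.linalg.eigh(np.cov((P-mu).T)); a=v[:,1]; t=(P-mu)@a
        if (t**3).mean()<0: a=-a; t=-t   # a points to the handle
        e0,e1=mu+a*t.min(),mu+a*t.max()
        print(k,round(o['p'],2),'bowl end',e0.round(4),'handle end',e1.round(4),'mid',((e0+e1)/2).round(4),'x-ang',np.degrees(np.arctan2(-a[1],-a[0])).round(1),'len',(t.max()-t.min()).round(4))
E
python3 - <<'E'
from h import *
c,K,M=cam('wrist'); axis_of('wrist','scoop',.015,K,M,2)
save('w1',c); p=monitor.observe()['position']
print(proj(K,M,[[.577,-.096,.015],[p[0],p[1],.015]]))
E
```

```text
scoop 0.62 bowl end [ 0.6427 -0.1128] handle end [ 0.5337 -0.0868] mid [ 0.5882 -0.0998] x-ang -13.4 len 0.1121
scoop 0.46 bowl end [0.659 0.107] handle end [0.5673 0.029 ] mid [0.6132 0.068 ] x-ang 40.4 len 0.1204
[[253.61301632 184.24277211]
 [256.59715808 183.81061764]]
```

View pics/w1.png

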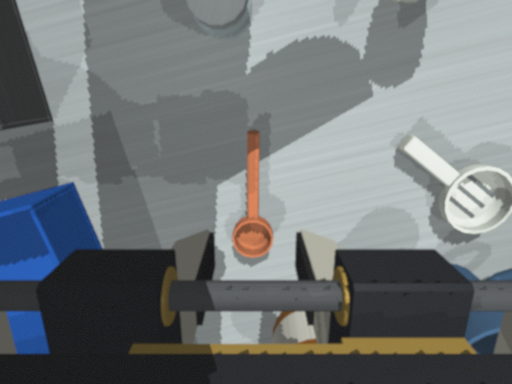

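The wrist view shows the scoop handle at (253,184), between the jaws (centre column about 255). I'll shift -3 mm in y, go down, grip and lift.

Emit:
move_arm(series=[[0,-0.3,-4,0,0,0],[0,0,-4,0,0,0],[0,0,-3,0,0,0],[0,0,-1.6,0,0,0],[0,0,0,0,0,0],[0,0,0,0,0,0]])

```text
clock: 4.05
position: [0.5776, -0.0974, 0.0243]
ee_rot: [0.362, 3.12, 0.0]
force: [-0.2, 0.3, 0.2]
width: 0.449
```

Emit:
move_arm(series=[[0,0,0,0,0,0],[0,0,0,0,0,0],[0,0,0,0,0,0],[0,0,0,0,0,0],[0,0,0,0,0,0],[0,0,0,0,0,0]], grip=0, force=20)

```text
clock: 4.65
position: [0.5776, -0.0982, 0.0242]
ee_rot: [0.364, 3.12, 0.0]
force: [-0.6, 1.2, 6.5]
width: 0.104
```

Emit:
move_arm(series=[[0,0,1,0,0,0],[0,0,3,0,0,0],[0,0,4,0,0,0],[0,0,4,0,0,0],[0,0,0,0,0,0]])

```text
clock: 5.15
position: [0.5804, -0.0992, 0.1495]
ee_rot: [0.364, 3.111, 0.0]
force: [0.3, 0.2, -0.4]
width: 0.106
```

Scoop is held (opening 9.6 mm). I'll work out the tub centres from the far rim edges and carry it towards the steel tub.

Emit:
move_arm(series=[[-3.2,-3.6,0,0,0,0],[-3.2,-3.6,0,0,0,0],[-3.2,-3.6,0,0,0,0],[-3.2,-3.6,0,0,0,0],[-3.2,-3.6,0,0,0,0],[-2.9,-3.6,0,0,0,0],[0,0,0,0,0,0],[0,0,0,0,0,0]])

```text
clock: 5.95
position: [0.3873, -0.3152, 0.1437]
ee_rot: [-0.37, -3.12, -0.0]
force: [0.2, -0.2, -0.6]
width: 0.107
```

Run:
```python
from h import *
c,K,M=cam('top')
# corners of rims as read from the 800x600 picture (scale .64): blue TL,TR,BR,BL ; steel TL,TR,BR,BL
for n,q in dict(blue=[(592,238),(699,237),(703,338),(593,339)],steel=[(590,374),(700,387),(693,489),(574,472)]).items():
    print(n,ray(K,M,np.array(q)*.64,.06)[:,:2].round(3).tolist())
c0=cv2.cvtColor(cv2.imread('pics/a.png'),cv2.COLOR_BGR2RGB)[:, :512]
s=cv2.resize(c0[140:320,350:470],None,fx=3.3,fy=3.3,interpolation=2); save('tubs0',s)
s=cv2.resize(c[140:320,350:470],None,fx=3.3,fy=3.3,interpolation=2); save('tubs1',s)
cv2.imwrite('pics/tubs.png',cv2.hconcat([cv2.imread('pics/tubs0.png'),cv2.imread('pics/tubs1.png')]))
print(monitor.observe()['position'],monitor.observe()['width'])
```

```text
blue [[0.698, -0.247], [0.704, -0.414], [0.546, -0.418], [0.539, -0.249]]
steel [[0.485, -0.244], [0.47, -0.412], [0.317, -0.399], [0.337, -0.22]]
[ 0.38841859 -0.31399848  0.14370289] 0.10645018375478553
```

View pics/tubs.png

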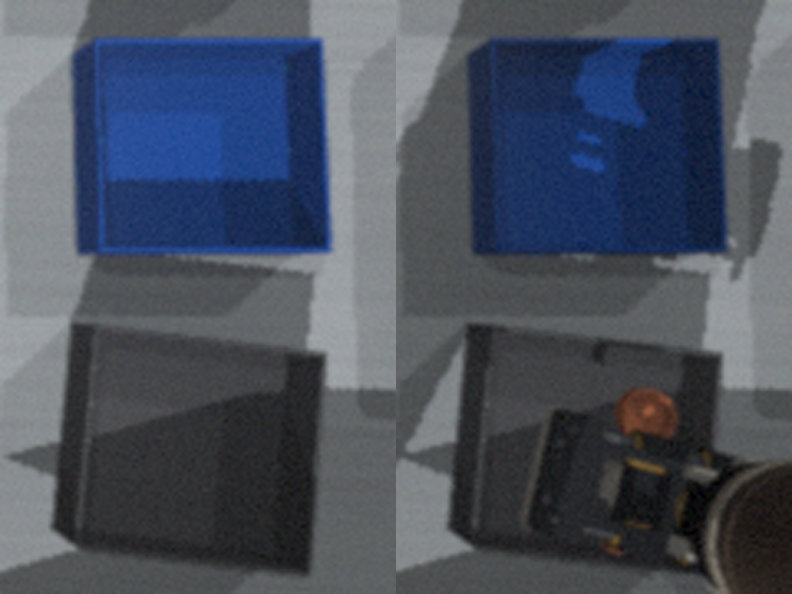

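In the crop, the steel rim centre is about (202,450), which puts it at x 0.400, y -0.324. The blue rim centre works out at (0.622,-0.332). The scoop hangs inside the steel tub outline, so I'll lower and release it.

Emit:
move_arm(series=[[0,-0.6,-3,0,0,0],[0,0,-4,0,0,0],[0,0,-3,0,0,0],[0,0,-1.2,0,0,0],[0,0,0,0,0,0],[0,0,0,0,0,0]])

```text
clock: 6.6
position: [0.3893, -0.3202, 0.0325]
ee_rot: [0.363, 3.12, -0.0]
force: [-0.3, 0.5, -1.4]
width: 0.101
```

Emit:
move_arm(series=[[0,0,0,0,0,0],[0,0,0,0,0,0],[0,0,0,0,0,0],[0,0,0,0,0,0]], grip=0.4)

```text
clock: 7.0
position: [0.3886, -0.3205, 0.0323]
ee_rot: [0.364, 3.119, -0.001]
force: [-0.5, 1.5, 0.1]
width: 0.38
```

Emit:
move_arm(series=[[0,0,2,0,0,0],[0,0,5,0,0,0],[0,0,5,0,0,0],[0,0,3,0,0,0],[0,0,0,0,0,0]])

```text
clock: 7.5
position: [0.3903, -0.322, 0.1862]
ee_rot: [0.364, 3.113, -0.005]
force: [0.8, -0.6, -1.0]
width: 0.398
```

Emit:
move_arm(series=[[2.25,4.15,-0.4,0,0,5.9],[2.25,4.15,-0.4,0,0,5.9],[2.25,4.15,-0.4,0,0,5.9],[2.25,4.15,-0.4,0,0,5.9],[2.25,4.15,-0.4,0,0,5.9],[2.25,4.15,-0.4,0,0,5.9],[2.25,4.15,-0.4,0,0,5.9],[2.25,4.15,-0.4,0,0,5.9]])

```text
clock: 8.3
position: [0.5685, 0.0135, 0.1489]
ee_rot: [0.921, -3.003, -0.001]
force: [0.9, 0.2, -0.5]
width: 0.403
```

Emit:
move_arm(series=[[2.3,4.2,-0.4,0,0,5.9],[0,0,0,0,0,0],[0,0,0,0,0,0],[0,0,0,0,0,0]])

```text
clock: 8.7
position: [0.5906, 0.0523, 0.1451]
ee_rot: [1.066, -2.954, 0.001]
force: [-0.6, 0.2, -0.3]
width: 0.4
```

Run:
```python
from h import *
c,K,M=cam('wrist'); axis_of('wrist','egg_separator',.016,K,M,1)
save('w2',c); s=monitor.observe();p=s['position']; R=cv2.Rodrigues(s['ee_rot'])[0]
print(p,'jaw',np.degrees(np.arctan2(R[1,1],R[0,1])), proj(K,M,[[p[0],p[1],.015]]))
c,K,M=cam('top'); axis_of('top','scoop',.015,K,M,2)
o=outline_of('wrist','egg_cup')[:1]
print([(x['p'],x['rect']) for x in o])
```

```text
egg_separator 0.98 bowl end [0.6575 0.1056] handle end [0.57  0.032] mid [0.6138 0.0688] x-ang 40.1 len 0.1143
[0.59080442 0.0519213  0.14561543] jaw 129.63304479023813 [[256.21802017 187.12199617]]
scoop 0.8 bowl end [ 0.4517 -0.3362] handle end [ 0.3451 -0.3092] mid [ 0.3984 -0.3227] x-ang -14.2 len 0.11
scoop 0.46 bowl end [0.3429 0.3903] handle end [0.592  0.4173] mid [0.4675 0.4038] x-ang -173.8 len 0.2505
[(0.87, [348.4, 0.0, 93.6, 76.5])]
```

View pics/w2.png

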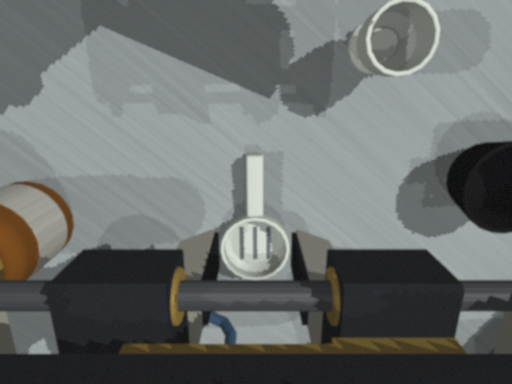

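The scoop lies in the steel tub: mid at (0.398,-0.323), rim centre (0.400,-0.324). The separator handle is at (255,185), in line with the jaws, so I'll go down and grip it.

Emit:
move_arm(series=[[0.2,0,-4,0,0,0.4],[0,0,-4,0,0,0],[0,0,-3,0,0,0],[0,0,-1.2,0,0,0],[0,0,0,0,0,0],[0,0,0,0,0,0]])

```text
clock: 9.55
position: [0.5942, 0.0536, 0.0249]
ee_rot: [-1.078, 2.949, -0.0]
force: [0.5, -0.0, 0.1]
width: 0.401
```

Emit:
move_arm(series=[[0,0,0,0,0,0],[0,0,0,0,0,0],[0,0,0,0,0,0],[0,0,0,0,0,0],[0,0,0,0,0,0],[0,0,0,0,0,0]], grip=0, force=20)

```text
clock: 10.15
position: [0.5938, 0.0537, 0.0245]
ee_rot: [-1.079, 2.949, -0.0]
force: [-2.3, -0.8, 6.7]
width: 0.149
```

Emit:
move_arm(series=[[0,0,1,0,0,0],[0,0,3,0,0,0],[0,0,4,0,0,0],[0,0,4,0,0,0],[0,0,3,0,0,0],[0,0,0,0,0,0]])

```text
clock: 10.75
position: [0.5958, 0.054, 0.179]
ee_rot: [-1.076, 2.943, -0.002]
force: [0.8, 0.2, -0.4]
width: 0.148
```

Emit:
move_arm(series=[[0,-4.2,0,0,0,-4.1],[0,-4.2,0,0,0,-4.1],[0,-4.2,0,0,0,-4.1],[0,-4.2,0,0,0,-4.1],[0,-4.2,0,0,0,-4.1],[0,-4.2,0,0,0,-4.1],[0,-4.2,0,0,0,-4.1],[0,-4.2,0,0,0,-4.1]])

```text
clock: 11.55
position: [0.5927, -0.2838, 0.1734]
ee_rot: [0.198, -3.135, -0.001]
force: [1.5, 0.3, -1.1]
width: 0.147
```

Emit:
move_arm(series=[[0,-4.2,0,0,0,-4.1],[0,-4.2,0,0,0,-4.1],[0,0,0,0,0,0],[0,0,0,0,0,0],[0,0,0,0,0,0]])

```text
clock: 12.05
position: [0.5935, -0.3648, 0.1732]
ee_rot: [-0.02, -3.141, -0.002]
force: [-0.6, 0.7, -0.9]
width: 0.147
```

Run:
```python
from h import *
s=monitor.observe();R=cv2.Rodrigues(s['ee_rot'])[0]
print(s['position'],s['width'],'jaw',np.degrees(np.arctan2(R[1,1],R[0,1])))
c,K,M=cam('top'); axis_of('top','egg_separator',s['position'][2]-.01,K,M,2)
for P in ray(K,M,[(592*.64,238*.64)],.06): print(P)
```

```text
[ 0.59347534 -0.36477192  0.17322822] 0.14690468931955877 jaw 89.27937370344262
egg_separator 0.88 bowl end [ 0.6545 -0.3349] handle end [ 0.6595 -0.3949] mid [ 0.657  -0.3649] x-ang 94.7 len 0.0602
egg_separator 0.23 bowl end [ 0.7502 -0.082 ] handle end [ 0.6765 -0.0471] mid [ 0.7134 -0.0646] x-ang -25.3 len 0.0815
[ 0.69774301 -0.24686031  0.06      ]
```

Emit:
move_arm(series=[[0.1,0,-4,0,0,0],[0,-0.1,-4,0,0,0],[0,0,-4,0,0,0],[0,0,-2.2,0,0,0],[0,0,0,0,0,0],[0,0,0,0,0,0]])

```text
clock: 12.75
position: [0.5948, -0.3665, 0.0323]
ee_rot: [0.02, 3.141, 0.001]
force: [-0.1, 0.2, -0.5]
width: 0.151
```

Emit:
move_arm(series=[[0,0,0,0,0,0],[0,0,0,0,0,0],[0,0,0,0,0,0],[0,0,0,0,0,0]], grip=0.3)

```text
clock: 13.15
position: [0.5946, -0.3674, 0.0325]
ee_rot: [0.022, 3.141, -0.001]
force: [0.4, 0.1, 0.2]
width: 0.3
```

Emit:
move_arm(series=[[0,0,2,0,0,0],[0,0,5,0,0,0],[0,0,5,0,0,0],[0,0,4,0,0,0],[0,0,0,0,0,0]])

```text
clock: 13.65
position: [0.5971, -0.3694, 0.1992]
ee_rot: [0.023, 3.132, -0.008]
force: [0.8, -0.5, -0.5]
width: 0.299
```

Emit:
move_arm(series=[[-1.35,3.84,-0.3,0,0,-8.1],[-1.35,3.84,-0.3,0,0,-8.1],[-1.35,3.84,-0.3,0,0,-8.1],[-1.35,3.84,-0.3,0,0,-8.1],[-1.35,3.84,-0.3,0,0,-8.1],[-1.35,3.84,-0.3,0,0,-8.1],[-1.35,3.84,-0.3,0,0,-8.1],[-1.35,3.84,-0.3,0,0,-8.1]], grip=0.8)

```text
clock: 14.45
position: [0.4854, -0.0587, 0.1675]
ee_rot: [-1.71, -2.635, -0.0]
force: [0.5, 0.8, 0.8]
width: 0.806
```

Emit:
move_arm(series=[[-1.35,3.84,-0.3,0,0,-8.1],[-1.35,3.84,-0.3,0,0,-8.1],[-1.35,3.84,-0.3,0,0,-8.1],[0,0,0,0,0,0],[0,0,0,0,0,0],[0,0,0,0,0,0]])

```text
clock: 15.05
position: [0.4467, 0.0527, 0.159]
ee_rot: [2.213, 2.229, 0.0]
force: [-0.6, -0.3, -1.4]
width: 0.798
```

Run:
```python
from h import *
s=monitor.observe();R=cv2.Rodrigues(s['ee_rot'])[0];p=s['position']
print(p,s['width'],'jaw',np.degrees(np.arctan2(R[1,1],R[0,1])),s['joints'].round(2))
c,K,M=cam('wrist'); save('w3',c)
print('axis px base/top',proj(K,M,[[p[0],p[1],0],[p[0],p[1],.055]]))
for o in outline_of('wrist','egg_cup')[:2]: print(o['p'],o['rect'])
c,K,M=cam('top'); axis_of('top','egg_separator',.015,K,M,2)
```

```text
[0.44673762 0.05273993 0.1589873 ] 0.7976454545801289 jaw 0.4103394911954457 [-0.66  0.27  0.52  2.12 -0.19  0.79 -0.02]
axis px base/top [[253.6674437  175.76149895]
 [253.49344134 194.68446117]]
0.98 [229.2, 156.2, 60.1, 66.7]
egg_separator 0.74 bowl end [0.343  0.3885] handle end [0.5918 0.4174] mid [0.4674 0.403 ] x-ang -173.4 len 0.2505
egg_separator 0.7 bowl end [ 0.6778 -0.3698] handle end [ 0.5662 -0.3644] mid [ 0.622  -0.3671] x-ang -2.7 len 0.1118
```

View pics/w3.png

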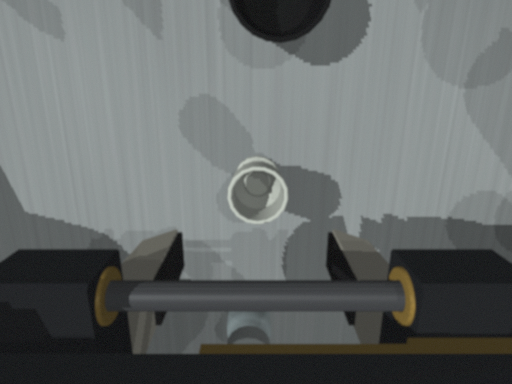

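The cup's rim ring is centred at about (258,194), against the jaw axis at (253.5,194.7). That calls for +3 mm in x. The separator is lying in the blue tub with its mid at (0.622,-0.367).

Emit:
move_arm(series=[[0.3,0,-4,0,0,0],[0,0,-4,0,0,0],[0,0,-2.7,0,0,0],[0,0,-1,0,0,0],[0,0,0,0,0,0],[0,0,0,0,0,0]])

```text
clock: 15.85
position: [0.4501, 0.0534, 0.0427]
ee_rot: [2.215, 2.228, 0.001]
force: [-0.1, -0.3, 0.9]
width: 0.798
```

Emit:
move_arm(series=[[0,0,0,0,0,0],[0,0,0,0,0,0],[0,0,0,0,0,0],[0,0,0,0,0,0],[0,0,0,0,0,0],[0,0,0,0,0,0]], grip=0.2, force=12)

```text
clock: 16.45
position: [0.4494, 0.0539, 0.0421]
ee_rot: [-2.214, -2.229, -0.001]
force: [-1.9, -0.4, 5.3]
width: 0.477
```

Emit:
move_arm(series=[[0,0,1,0,0,0],[0,0,3,0,0,0],[0,0,4,0,0,0],[0,0,4,0,0,0],[0,0,2,0,0,0],[0,0,0,0,0,0]])

```text
clock: 17.05
position: [0.451, 0.0539, 0.1849]
ee_rot: [2.213, 2.227, 0.008]
force: [0.3, 0.4, -1.0]
width: 0.483
```

Emit:
move_arm(series=[[1.85,-3.75,0,0,0,0],[1.85,-3.75,0,0,0,0],[1.85,-3.75,0,0,0,0],[1.85,-3.75,0,0,0,0],[1.85,-3.75,0,0,0,0],[1.85,-3.75,0,0,0,0],[1.85,-3.75,0,0,0,0],[1.85,-3.75,0,0,0,0]])

```text
clock: 17.85
position: [0.5972, -0.2476, 0.1805]
ee_rot: [-2.213, -2.227, 0.001]
force: [0.2, 0.8, -0.7]
width: 0.486
```

Emit:
move_arm(series=[[1.85,-3.75,0,0,0,0],[0,0,0,0,0,0],[0,0,0,0,0,0],[0,0,0,0,0,0]])

```text
clock: 18.25
position: [0.6153, -0.2824, 0.1808]
ee_rot: [-2.212, -2.228, 0.0]
force: [1.1, 0.2, -0.7]
width: 0.482
```

Run:
```python
from h import *
s=monitor.observe()
print(s['position'],s['width'],s['ee_rot'])
c,K,M=cam('top')
for o in outline_of('top','egg_cup')[:1]:
    r=o['rect']; print(o['p'],r,ray(K,M,[[r[0],r[1]],[r[0]+r[2],r[1]+r[3]]],s['position'][2]))
```

```text
[ 0.61534193 -0.28244388  0.18083369] 0.4818163464600297 [-2.21188103e+00 -2.22793722e+00  1.74557341e-04]
0.77 [399.3, 168.9, 20.8, 22.3] [[ 0.6374312  -0.25189847  0.18083369]
 [ 0.59136523 -0.2951777   0.18083369]]
```

Emit:
move_arm(series=[[0,-0.4,-3,0,0,0],[0,0,-4,0,0,0],[0,0,-4,0,0,0],[0,0,-2,0,0,0],[0,0,-0.2,0,0,0],[0,0,0,0,0,0],[0,0,0,0,0,0]])

```text
clock: 19.05
position: [0.6169, -0.2878, 0.0516]
ee_rot: [2.212, 2.228, 0.002]
force: [0.3, -0.5, -0.0]
width: 0.483
```

Emit:
move_arm(series=[[0,0,0,0,0,0],[0,0,0,0,0,0],[0,0,0,0,0,0],[0,0,0,0,0,0]], grip=0.7)

```text
clock: 19.45
position: [0.616, -0.2878, 0.0502]
ee_rot: [2.214, 2.228, 0.0]
force: [-0.1, 0.3, 0.2]
width: 0.699
```

Emit:
move_arm(series=[[0,0,2,0,0,0],[0,0,4,0,0,0],[0,0,5,0,0,0],[0,0,5,0,0,0],[0,0,3,0,0,0],[0,0,0,0,0,0]])

```text
clock: 20.05
position: [0.6177, -0.2894, 0.2455]
ee_rot: [2.209, 2.223, 0.005]
force: [-0.2, -0.3, -0.3]
width: 0.702
```

Run:
```python
from h import *
s=monitor.observe();R=cv2.Rodrigues(s['ee_rot'])[0];p=s['position']
print(p,'jaw',np.degrees(np.arctan2(R[1,1],R[0,1])))
c,K,M=cam('wrist')
for o in outline_of('wrist','egg_cup')[:2]: print(o['p'],o['rect'])
print('expect',proj(K,M,[[p[0],p[1],.059]]))
c2,K,M=cam('top'); print('dial-size',proj(K,M,[[.42,.39,.1]]))
save('v4',np.hstack([cv2.resize(c,(440,330)),cv2.resize(c2[225:290,85:157],(360,330),interpolation=cv2.INTER_CUBIC)]))
r=[(o['p'],o['rect']) for o in outline_of('top','red_mark')[:2]]; print(r)
for o in outline_of('top','dial_grip')[:1]: print(o['p'],o['rect'])
```

```text
[ 0.61769819 -0.28941131  0.24546632] jaw 0.36329347358932795
0.61 [230.6, 140.6, 46.9, 50.7]
expect [[252.34259134 167.9908393 ]]
dial-size [[106.57542429 260.39989258]]
[(0.63, [86.8, 187.6, 59.9, 104.0]), (0.42, [138.7, 120.3, 58.6, 56.0])]
0.64 [102.4, 251.3, 22.4, 19.3]
```

View pics/v4.png

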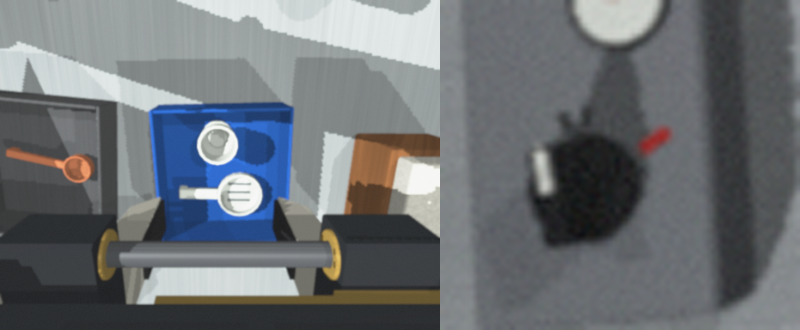

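The wrist picture shows the cup and separator in the blue tub and the scoop in the steel tub. The crop shows the pointer strip on the bar near (543,170) and the red mark at (655,140). Next I go over the dial.

Emit:
move_arm(series=[[-1.24,4.2,0.2,0,0,5.6],[-1.24,4.2,0.2,0,0,5.6],[-1.24,4.2,0.2,0,0,5.6],[-1.24,4.2,0.2,0,0,5.6],[-1.24,4.2,0.2,0,0,5.6],[-1.24,4.2,0.2,0,0,5.6],[-1.24,4.2,0.2,0,0,5.6],[-1.24,4.2,0.2,0,0,5.6]], grip=0.6)

```text
clock: 21.1
position: [0.5153, 0.0498, 0.2549]
ee_rot: [-1.191, -2.906, 0.002]
force: [2.1, 0.7, 0.0]
width: 0.599
```

Emit:
move_arm(series=[[-1.24,4.2,0.2,0,0,5.6],[-1.24,4.2,0.2,0,0,5.6],[-1.24,4.2,0.2,0,0,5.6],[-1.24,4.2,0.2,0,0,5.6],[-1.24,4.2,0.2,0,0,5.6],[-1.24,4.2,0.2,0,0,5.6],[-1.24,4.2,0.2,0,0,5.6],[-1.24,4.2,0.2,0,0,5.6]])

```text
clock: 21.9
position: [0.4163, 0.3854, 0.2707]
ee_rot: [0.006, -3.14, 0.002]
force: [2.0, -0.2, 0.6]
width: 0.601
```

Emit:
move_arm(series=[[0,0,0,0,0,0],[0,0,0,0,0,0],[0,0,0,0,0,0]])

```text
clock: 22.2
position: [0.4179, 0.3827, 0.2709]
ee_rot: [-0.004, -3.141, 0.003]
force: [0.3, 0.0, -0.8]
width: 0.6
```

Run:
```python
from h import *
s=monitor.observe();R=cv2.Rodrigues(s['ee_rot'])[0];p=s['position']
print(p,'jaw',np.degrees(np.arctan2(R[1,1],R[0,1])),s['joints'].round(2))
c,K,M=cam('wrist'); np.savez('w5.npz',c=c,K=K,M=M)
print('axis px z=.06,.094,.105',proj(K,M,[[p[0],p[1],z] for z in (.06,.094,.105)]).round(1).tolist())
for o in outline_of('wrist','dial_grip')[:1]: print(o['p'],o['rect'])
for o in outline_of('wrist','timer')[:1]: print(o['p'],o['rect'])
save('w5',cv2.resize(c,(768,576),interpolation=2))
```

```text
[0.41787159 0.38273373 0.27093304] jaw 89.8491651835006 [-0.89  0.32  0.07  1.68 -0.02  1.14  0.76]
axis px z=.06,.094,.105 [[256.5, 163.9], [256.6, 171.8], [256.6, 174.7]]
0.63 [235.9, 137.6, 50.2, 58.7]
0.85 [195.4, 90.2, 124.8, 191.8]
```

View pics/w5.png

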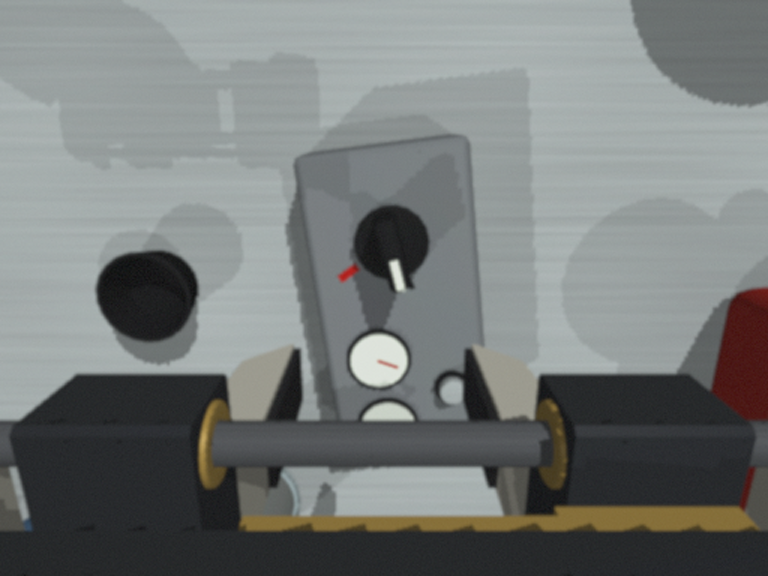

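The timer fills the centre of the view. The dial disc is at (392,242), the white pointer strip runs (395,262)-(401,290), the red mark is at (348,273), and the bar points about along +x. I'll take a brightened crop to measure the bar.

Run:
```python
from h import *
d=np.load('w5.npz'); c,K,M=d['c'],d['K'],d['M']
s=c[125:205,215:315].astype(float); s=np.clip((s/255)**.5*300,0,255).astype(np.uint8)
save('w5c',cv2.resize(s,None,fx=7,fy=7,interpolation=2))
q=lambda L,z:(ray(K,M,np.array(L)/1.5,z)[:,:2]*1000).round(1).tolist()
print('disc',q([(392,242)],.068),'red',q([(348,273)],.06),'white',q([(395,262),(401,290)],.105))
print('edges',q([(468,138),(483,345)],.06),q([(297,158),(466,136)],.06))
```

```text
disc [[413.4, 387.7]] red [[437.6, 356.6]] white [[417.8, 388.9], [435.9, 392.8]]
edges [[345.5, 437.5], [493.4, 455.7]] [[358.1, 324.4], [344.3, 436.1]]
```

View pics/w5c.png

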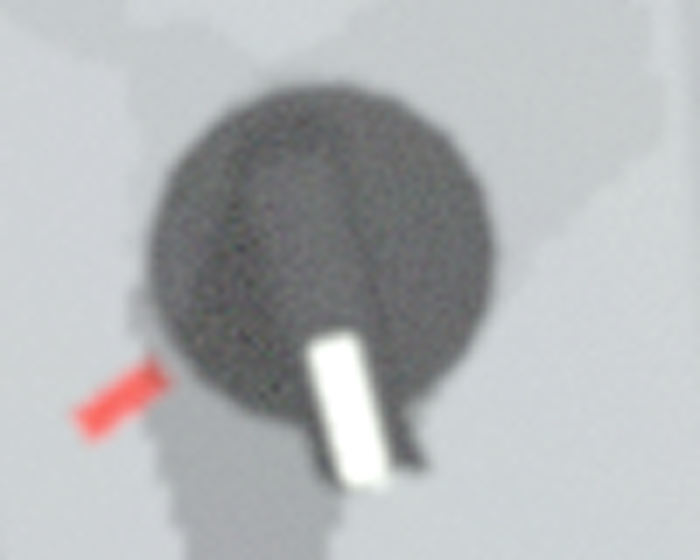

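Averaged from the disc, red mark and timer corner, the dial axis is at about (0.4145,0.387). The timer's yaw is +7°. The bar lies at about 12°, i.e. turn ≈ -0.09 rad, so it needs about 65° clockwise. I'll align, go down and grip.

Emit:
move_arm(series=[[-0.35,0.45,-2,0,0,6],[0,0,-3,0,0,6.2],[0,0,-4,0,0,0],[0,0,-4,0,0,0],[0,0,-2.4,0,0,0],[0,0,-2,0,0,0],[0,0,0,0,0,0],[0,0,0,0,0,0]], grip=0.45)

```text
clock: 23.15
position: [0.4144, 0.3883, 0.0983]
ee_rot: [0.331, -3.124, 0.0]
force: [-0.2, 0.9, 1.2]
width: 0.451
```

Emit:
move_arm(series=[[0,0,0,0,0,0],[0,0,0,0,0,0],[0,0,0,0,0,0],[0,0,0,0,0,0],[0,0,0,0,0,0],[0,0,0,0,0,0]], grip=0, force=35)

```text
clock: 23.75
position: [0.4142, 0.3888, 0.0984]
ee_rot: [-0.333, 3.123, 0.001]
force: [-0.8, -1.9, 6.9]
width: 0.152
```

Run:
```python
from h import *
s=monitor.observe();R=cv2.Rodrigues(s['ee_rot'])[0]
print(s['position'],'jaw',np.degrees(np.arctan2(R[1,1],R[0,1])),s['force'],s['ft_torque'],s['width'])
```

```text
[0.41422964 0.38878411 0.09843672] jaw 102.16776609305838 [-0.75969792 -1.94092182  6.85495612] [-0.27877194  0.25135781  0.01745628] 0.1515801260588843
```

Emit:
move_arm(series=[[0,0,0.4,0,0,0],[0,0,0.4,0,0,0],[0,0,0.4,0,0,0],[0,0,0,0,0,0],[0,0,0,0,0,0]])

```text
clock: 24.25
position: [0.4142, 0.3888, 0.1103]
ee_rot: [-0.333, 3.123, 0.001]
force: [1.0, -0.8, 1.6]
width: 0.149
```

Run:
```python
from h import *
s=monitor.observe();R=cv2.Rodrigues(s['ee_rot'])[0]
print(s['position'],'jaw',np.degrees(np.arctan2(R[1,1],R[0,1])),s['force'],s['ft_torque'],s['width'])
```

```text
[0.41416055 0.38876454 0.11025078] jaw 102.16983439855592 [ 0.99957035 -0.76493202  1.64593216] [-0.11969359 -0.23558363 -0.02096305] 0.14876209676510005
```

Emit:
move_arm(series=[[0,0,0,0,0,-4],[0,0,0,0,0,-4],[0,0,0,0,0,-4],[0,0,0,0,0,0],[0,0,0,0,0,0]])

```text
clock: 24.75
position: [0.4141, 0.3886, 0.1099]
ee_rot: [-0.008, 3.141, -0.0]
force: [1.5, -1.4, 2.1]
width: 0.15
```

Run:
```python
from h import *
s=monitor.observe();R=cv2.Rodrigues(s['ee_rot'])[0]
print(s['position'],'jaw',np.degrees(np.arctan2(R[1,1],R[0,1])),s['force'],s['ft_torque'],s['width'])
```

```text
[0.41414601 0.38861318 0.10994064] jaw 90.2843046073654 [ 1.53707642 -1.40280263  2.13423868] [-0.24975032 -0.40450367 -0.07609226] 0.15039573177082638
```

Emit:
move_arm(series=[[0,0,0,0,0,-6.7],[0,0,0,0,0,-6.7],[0,0,0,0,0,-6.7],[0,0,0,0,0,-6.7],[0,0,0,0,0,-6.7],[0,0,0,0,0,-6.7],[0,0,0,0,0,-6.6],[0,0,0,0,0,-6.5]])

```text
clock: 25.55
position: [0.4139, 0.388, 0.1097]
ee_rot: [1.409, 2.808, -0.002]
force: [-0.1, -2.7, 1.9]
width: 0.151
```

Emit:
move_arm(series=[[0,0,0,0,0,0],[0,0,0,0,0,0],[0,0,0,0,0,0]])

```text
clock: 25.85
position: [0.4139, 0.388, 0.1096]
ee_rot: [1.401, 2.812, -0.002]
force: [0.2, -4.6, 0.9]
width: 0.15
```

Run:
```python
from h import *
s=monitor.observe();R=cv2.Rodrigues(s['ee_rot'])[0]
print(s['position'],'jaw',np.degrees(np.arctan2(R[1,1],R[0,1])),s['force'],s['ft_torque'],s['width'])
c,K,M=cam('wrist'); save('w6',c)
```

```text
[0.41388332 0.38803775 0.10961031] jaw 37.03512020027618 [ 0.17730989 -4.64891282  0.90839266] [-1.09125085 -0.3150717  -0.00439328] 0.1497538764322528
```

View pics/w6.png

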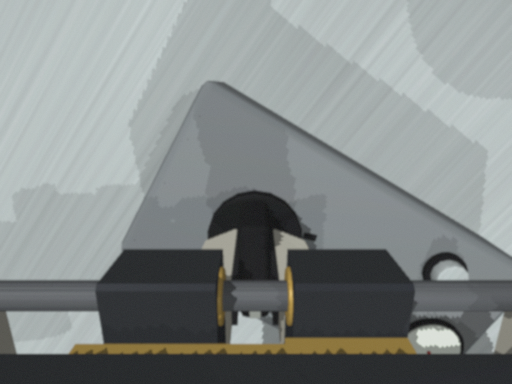

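The bar has turned with the jaws: it sits upright at (255,250), jaw angle 37°, torque about 0. I'll push it down and check the force.

Emit:
move_arm(series=[[0,0,-0.3,0,0,0],[0,0,-0.4,0,0,0],[0,0,-0.3,0,0,0],[0,0,-0.2,0,0,0],[0,0,-0.1,0,0,0],[0,0,-0.1,0,0,0],[0,0,0,0,0,0],[0,0,0,0,0,0]])

```text
clock: 26.7
position: [0.414, 0.3881, 0.098]
ee_rot: [-1.403, -2.81, -0.001]
force: [-6.6, -11.3, 31.0]
width: 0.152
```

Run:
```python
from h import *
s=monitor.observe();R=cv2.Rodrigues(s['ee_rot'])[0]
print(s['position'],'jaw',np.degrees(np.arctan2(R[1,1],R[0,1])),s['force'],s['ft_torque'],s['width'])
```

```text
[0.41401153 0.38814847 0.09801359] jaw 36.93494988782705 [ -6.63078508 -11.32376383  30.95861818] [-2.77711096  1.49899938  0.01456417] 0.15223863056327108
```

It's down to 0.0980, against 0.0984 when first gripped, and pressing on its stop at 31 N. So it is fully in. I'll release and lift.

Emit:
move_arm(series=[[0,0,0,0,0,0],[0,0,0,0,0,0],[0,0,0,0,0,0],[0,0,0,0,0,0]], grip=0.5)

```text
clock: 27.1
position: [0.4137, 0.3892, 0.0956]
ee_rot: [-1.403, -2.81, -0.0]
force: [-0.6, 0.2, 0.7]
width: 0.448
```

Emit:
move_arm(series=[[0,0,2,0,0,0],[0,0,4,0,0,0],[0,0,5,0,0,0],[0,0,5,0,0,0],[-2,1.5,1,0,0,0],[0,0,0,0,0,0],[0,0,0,0,0,0],[0,0,0,0,0,0]])

```text
clock: 27.9
position: [0.394, 0.4029, 0.2647]
ee_rot: [1.405, 2.81, -0.003]
force: [-0.3, -0.4, 0.6]
width: 0.497
```

Run:
```python
from h import *
s=monitor.observe(); print(s['position'],s['clock'],s['force'])
c,K,M=cam('wrist'); 
q=proj(K,M,[[.4145,.387,.068],[.4145+.023*np.cos(np.radians(-53)),.387+.023*np.sin(np.radians(-53)),.105]]);print(q)
u,v=q[0].astype(int); s1=c[max(0,v-60):v+60,max(0,u-70):u+70]; s1=np.clip((s1/255.)**.5*300,0,255).astype(np.uint8)
c2,K2,M2=cam('top')
save('w7',np.hstack([cv2.resize(s1,(420,360)),cv2.resize(c2[135:290,180:460],(380,360))]))
axis_of('top','scoop',.015,K2,M2); axis_of('top','egg_separator',.015,K2,M2,2)
for o in outline_of('top','egg_cup')[:1]: print(o['p'],o['rect'])
```

```text
[0.39397664 0.40292358 0.26467146] 27.9 [-0.30107905 -0.42374838  0.56434418]
[[261.92320051 189.55606097]
 [262.52629708 224.35597467]]
scoop 0.6 bowl end [ 0.4522 -0.3369] handle end [ 0.347  -0.3084] mid [ 0.3996 -0.3226] x-ang -15.1 len 0.109
egg_separator 0.61 bowl end [ 0.6782 -0.3703] handle end [ 0.566  -0.3645] mid [ 0.6221 -0.3674] x-ang -3.0 len 0.1124
egg_separator 0.19 bowl end [ 0.3811 -0.4308] handle end [ 0.4117 -0.2306] mid [ 0.3964 -0.3307] x-ang -98.7 len 0.2025
0.67 [379.6, 175.8, 27.9, 21.4]
```

View pics/w7.png

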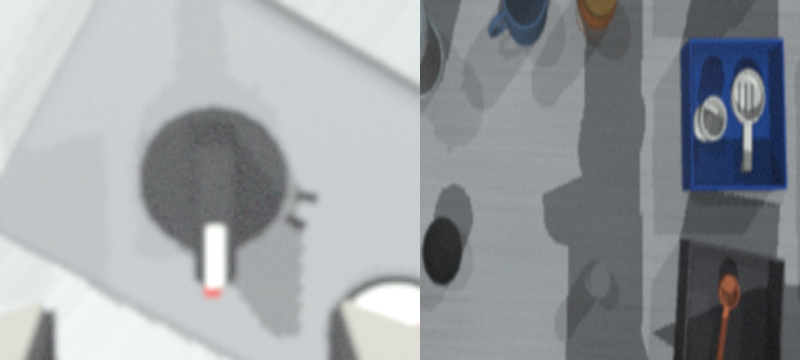

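The white pointer lines up with the red mark at (213,290) and the dial looks seated. All three tools lie in their tubs and the bystanders are in place.

```bash
python3 -c "
from cell import workorder; print(workorder.sign_off())"
```

```text
the job is handed in; nothing more can be done
None
```

The job is done and handed in at about 28 s of the 72 s allowed. The scoop is in the steel tub, and the separator and egg cup are in the blue tub. Each was lowered in and released just above the tub floor.

The dial was pulled up 12 mm, turned about 65° clockwise and pushed back down.

**Last checks:**
- **Tools:** the top view shows all three in the right tubs. The scoop's middle was within 2 mm of the steel tub's centre.
- **Dial turn:** the wrist view shows the white pointer in line with the red mark.
- **Dial seating:** while I pushed it down, the gripper came back to its starting height (0.0980 m against 0.0984 m) and met a firm stop at 31 N. The dial's depth itself can't be read, so seating is inferred from that.
- **Bystanders and arm:** those visible in the last picture looked undisturbed; the canister was only partly in it. The arm is clear of everything.

No final check failed. The networks gave some low-confidence false detections, which I discarded after comparing them with the pictures.

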